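# Swing the keeper arms over the board

### The arm

A 7-joint arm with a two-finger parallel gripper is mounted at the origin on the work surface; the furniture and walls round the work are solid. World frame = base frame: x ahead of the robot, y to its left, z up, the work surface at z = 0. Lengths are in m, angles in rad, forces in N, time in s.
With the tool pointing down it reaches from about 0.425 to 0.875 m from the base axis. Payload 4.7 kg.
Tool frame: the origin (TCP) lies at the very end of the fingers, on their centre line; the grasp point (between the pads) lies 19 mm behind it; x points along the fingers, z is the direction in which the jaws open and shut, and the axes are right-handed (so a half turn about x gives the same grasp; the last joint's range is limited). The gripper opens to 87 mm and grips with 3 to 60 N. Pads are 19 mm wide; open, the fingers measure 117 mm over their backs; the gripper's body (75 mm by 190 mm) begins 51 mm behind the grasp point.
Start: joints at [-1.13, 0.321, -0.07, 1.45, 0.023, 1.371, -0.057], TCP at [0.269, 0.592, 0.223] pointing down, gripper open.
Joint ranges: [-2.86, 2.86], [-0.3, 2.09], [-1.38, 1.24], [0.06, 2.45], [-1.56, 4.7], [0.09, 2.05], [-2.69, 2.69]. Speed limits (rad/s): [2.57, 2.57, 3.14, 3.14, 3.14, 3.14, 3.14].

### API

Orientations are given as a rotation vector (axis times angle).
In Python, from bench import * gives the robot as it stands.
- The arm moves only by the shell command python3 -m handwheel 'ROWS' [OPENING] [FORCE]. ROWS is JSON, a list of rows, each an object with "xyz": the shift along the world's x, y, z in cm, a list of three; "angular": the turn, a rotation vector about the world's x, y, z in degrees, a list of three. A call has 1 to 5 rows; each row shifts and turns the pose as measured when the row begins; what a row does not reach is not made up. A row lasts 1/12 s, in which the tool goes at most 41.7 mm and 7.16 degrees, less where a joint would pass 70% of its speed; a pose out of reach is approached as far as the arm can. A call with a gripper value outside its range is refused whole. OPENING is the finger opening in cm, from 0 to 8.7, set as the call begins (- or left out, the last holds). The fingers move at their own pace and stop on an object; FORCE is the grip in N (left out, the last holds). Time passes only in rows, so rows that do not move let the fingers close. It gives the time, the measured TCP pose, the force and the opening at its end, in the units of the state.
- get_state(): the state, without advancing time (a new reading comes with each control period).
- get_image(name): name is "side" or "top"; returns a dict with "pixels" (420x560x3 uint8, blue, green, red), "K" (3x3 intrinsics, pixels), "dist" ([k1, k2, p1, p2, k3] as OpenCV has them; the pictures are not rectified), "cam_to_world" (4x4, takes a point from camera to world coordinates). Camera axes: x right, y down, z forward; pixel columns grow to the right and rows downward; lengths in m; the calibration is good to about 2 mm. A picture is of the moment at which its call begins. There is no depth.
- close_job(): hands the job in, once; it reports no verdict.
The state is a dict: "time": time; "joint_positions": joint angles; "qd": joint speeds; "joint_torque": joint torques, N m; "position": TCP position; "tool_rot": TCP orientation; "ft_force": force on the tool from outside, world axes, zero at the start; "torque": the same for the moment, N m; "grip_width": opening from 0.0 (shut) to 1.0 (fully open).
Only numpy, scipy, OpenCV 4.12 (cv2) and the standard library are available. Lean on these libraries where they do the work, as an engineer would, in place of code of your own. Each camera call takes 0.05 s, during which the arm holds its last target.

### The job

The circuit board lies loose in the holder on the bench. With a fingertip, push the holder's two swivelling keeper arms round, either way, until each lies over the board's edge and points straight across it at the other arm's pivot. Do not grasp or lift anything, leave the board lying in its holder and leave the other things where they are.

Things in the scene. Friction and masses are not known exactly. Their poses are not given: they have to be found in the camera images.
- holder: Board holder, screwed to the bench: an aluminium base bar 60 x 262 mm (x, y) and 11 mm high with two black rails and a pivot pillar near each end. Origin at the centre of its underside, y along the bar to the left, x away from the robot; pivots at y = +105 and -105 mm, x = 0. Its yaw is -0.3 to 0.
- latch_left (a joint): Left keeper arm (holder's +y end), hinged upright at latch_left_pivot. 0: points straight away from the board, along the holder's +y; grows counter-clockwise seen from above; +3.14 or -3.14: points across the board at the other pivot. Starts within -1.9 to 1.9; turns either way (stops at +-4.4), 1.5 N at 40 mm from the pivot; no spring or click, stays where left.
- latch_right (a joint): Right keeper arm (holder's -y end), hinged upright at latch_right_pivot. 0: points straight away from the board, along the holder's -y; grows counter-clockwise seen from above; +3.14 or -3.14: points across the board at the other pivot. Starts within -1.9 to 1.9; turns either way (stops at +-4.4), 1.5 N at 40 mm from the pivot; no spring or click, stays where left.
- latch_left_pivot (a point): Left keeper arm's pivot: point on the pivot axis, at the height of the arm's top (40.5 mm). 105 mm from the holder's origin; a screw head stands 10 mm above this point.
- latch_right_pivot (a point): Right keeper arm's pivot: point on the pivot axis, at the height of the arm's top (40.5 mm). 105 mm from the holder's origin; a screw head stands 10 mm above this point.
- latch_left_tip (a point): Left keeper arm: top of its rounded free end, 60 mm from the pivot axis. The arm is a dark steel bar 14 mm wide and 16 mm high, its underside 24.5 mm and its top 40.5 mm above the bench (underside 4.5 mm above the bare board, lower than the tall parts on the board); its hub, round the pivot, has a 12 mm radius.
- latch_right_tip (a point): Right keeper arm: top of its rounded free end, 60 mm from the pivot axis. The arm is a dark steel bar 14 mm wide and 16 mm high, its underside 24.5 mm and its top 40.5 mm above the bench (underside 4.5 mm above the bare board, lower than the tall parts on the board); its hub, round the pivot, has a 12 mm radius.
- board: Green circuit board 110 x 135 mm, loose in the holder with about 2 mm of play. Origin under its middle, 15 mm along the holder's +x from the holder's origin; its x (110 mm) runs along the holder's y, so its edges lie 50 mm from the pivots. Bare board 20 mm above the bench, parts on it up to 42 mm; the parts stand 5 mm or more inside the edges under the arms.
- spacer_a: Small hexagonal spacer, 10 mm across and 22 mm high, standing in front of the board; origin at its foot. Leave it.
- spacer_b: A second such spacer beside it. Leave it.
- tweezers: Tweezers, 121 mm long, 9 mm high, lying in front of the holder; origin under the middle. Leave it.
- tip_cleaner: Round black cup with brass wool, 64 mm across, 37 mm high, to the right; origin under its middle. Leave it.
- spool: Spool of wire, 62 mm across, 76 mm high, standing to the right; origin under its middle. Leave it.
- tray_nuts: Black tray with nuts, 64 x 90 x 24 mm, to the right and near; origin under its middle. Leave it.
- marker: Marker pen, 126 mm long, lying at the back left; origin under its middle. Leave it.
- driver: Grey screwdriver, 161 mm long, lying near on the left; origin under its middle. Leave it.
- flush_cutter: Cutter with black handles, 112 mm long, lying near the robot on the right; origin under its middle. Leave it.

How it is judged:
By the outcome, as a careful person would: the job done as asked, in the order asked, and still so for the second after the job is handed in, with the robot touching nothing.
It also fails if it takes over 58 s, if anything falls off the work surface, if the arm or the gripper's body presses on something with over 40 N, if the wrist force passes 120 N, or if a joint passes its speed limit or range.

## Working session

There is one attempt and no reset: what is moved stays moved. The work goes in short steps, Python scripts to look and compute and a shell command to move; the robot and the scene stay as the last step left them, time stands still between calls to the robot, and variables do not carry over. Pictures are saved under pics/ and viewed, and the job is handed in when it is done.

```bash
mkdir -p pics; ls; python3 - <<'E'
from bench import *
import cv2
for n in("side","top"):
    d=get_image(n); cv2.imwrite(f"pics/{n}0.png",d["pixels"]); print(n,d["K"],d["dist"],d["cam_to_world"])
print(get_state())
E
```

```text
pics
side [[404.16674211   0.         277.95119053]
 [  0.         404.16674211 210.03862444]
 [  0.           0.           1.        ]] [-0.04444885  0.          0.          0.          0.        ] [[-0.84062986 -0.33734458  0.42372169 -0.06205399]
 [-0.54120575  0.49297724 -0.68122666  0.94177563]
 [ 0.02092297 -0.80198009 -0.59698422  0.82700675]
 [ 0.          0.          0.          1.        ]]
top [[520.46514263   0.         273.37780195]
 [  0.         520.46514263 213.72743642]
 [  0.           0.           1.        ]] [-0.01697485  0.          0.          0.          0.        ] [[-0.02627627 -0.99797538  0.05791977  0.35462751]
 [-0.99963138  0.02583559 -0.00834432  0.07961078]
 [ 0.00683103 -0.05811767 -0.99828637  1.64497099]
 [ 0.          0.          0.          1.        ]]
{'time': 0.1, 'joint_positions': array([-1.12986384,  0.32176047, -0.07009705,  1.45156244,  0.02261939,
        1.37078251, -0.05688966]), 'qd': array([-0.00214667, -0.0023869 ,  0.00034859, -0.00343328, -0.00026341,
        0.00068242,  0.0007395 ]), 'joint_torque': array([-4.11829069e-04, -4.92571056e+01, -4.05952670e-01, -3.13400781e+01,
       -6.40306086e-02,  3.95368994e-02,  6.81190750e-05]), 'position': array([0.26893186, 0.5912132 , 0.22155871]), 'tool_rot': array([-0.89037035,  1.3828148 ,  0.88868946]), 'ft_force': array([ 0.29729361,  0.04955593, -0.76920441]), 'torque': array([-0.02528718,  0.0470002 ,  0.04555333]), 'grip_width': 0.9997286951925605}
```

View pics/side0.png

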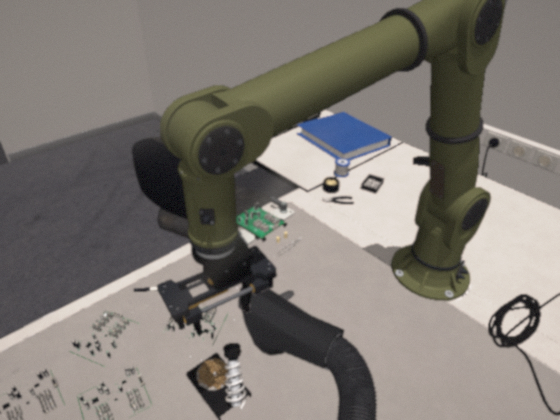

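View pics/top0.png

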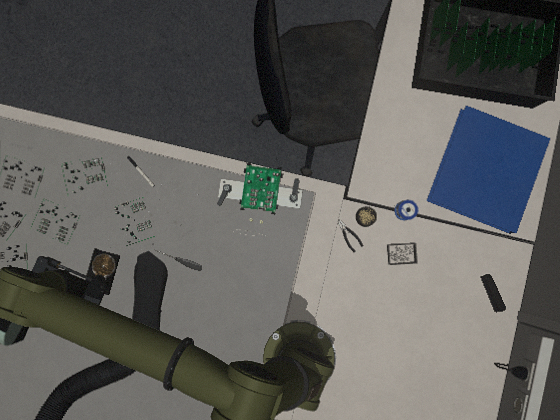

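The top view shows the holder at about (261,190), the left arm at about (225,195) pointing down and left, and the right arm at about (296,190) pointing up. I'll zoom in.

```bash
python3 - <<'E'
import cv2
a=cv2.imread("pics/top0.png")[155:240,205:320]; cv2.imwrite("pics/topz.png",cv2.resize(a,None,fx=6.9,fy=6.9,interpolation=cv2.INTER_CUBIC))
a=cv2.imread("pics/side0.png")[185:265,220:320]; cv2.imwrite("pics/sidez.png",cv2.resize(a,None,fx=7,fy=7,interpolation=cv2.INTER_CUBIC))
E
```

```text
(no output)
```

View pics/topz.png

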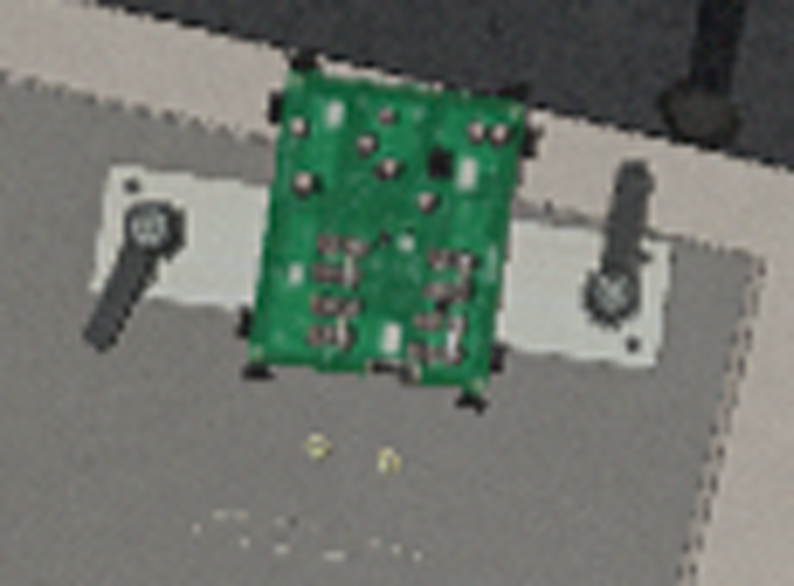

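View pics/sidez.png

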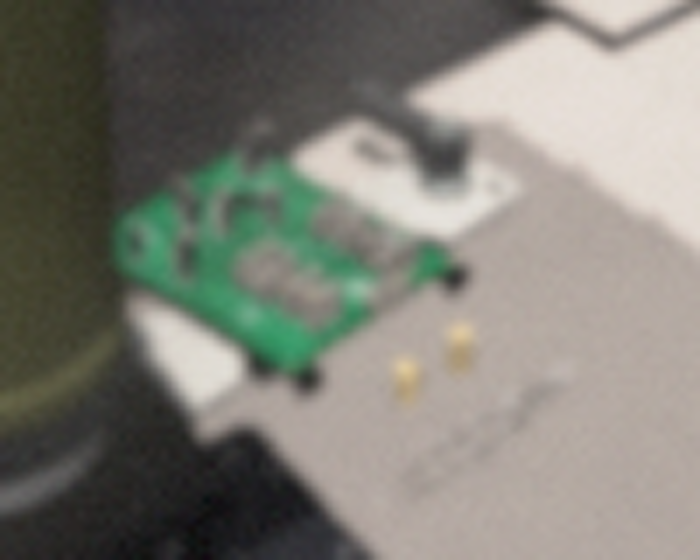

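```bash
cat > h.py <<'E'
import numpy as np, cv2
from bench import *
def ray(d,px,z):
    u=cv2.undistortPoints(np.array([[px]],float),d["K"],np.array(d["dist"]))[0,0]
    M=d["cam_to_world"]; v=M[:3,:3]@[u[0],u[1],1]; o=M[:3,3]
    return o+v*(z-o[2])/v[2]
def proj(d,p):
    M=np.linalg.inv(d["cam_to_world"]); 
    return cv2.projectPoints(np.array([p],float),M[:3,:3],M[:3,3],d["K"],np.array(d["dist"]))[0][0,0]
E
python3 - <<'E'
from h import *
d=get_image("top")
z=lambda x,y:((x+.5)/6.9-.5+205,(y+.5)/6.9-.5+155)
P={k:ray(d,z(*p),h) for k,p,h in [("Lp",(150,227),.0505),("Lt",(98,343),.0405),("Rp",(612,296),.0505),("Rt",(633,165),.0405),("s1",(317,446),.02),("s2",(389,460),.02),("tw1",(195,525),.005),("tw2",(420,555),.005)]}
for k,v in P.items(): print(k,v.round(4))
c=(P["Lp"]+P["Rp"])/2; a=P["Lp"]-P["Rp"]; yaw=np.arctan2(-a[0],a[1]); print(c,np.linalg.norm(a),yaw)
for n,s in(("L",0),("R",np.pi)):
    v=P[n+"t"]-P[n+"p"]; print(n,np.linalg.norm(v[:2]),(np.arctan2(-v[0],v[1])-yaw-s+np.pi)%(2*np.pi)-np.pi)
E
```

```text
Lp [0.5318 0.2089 0.0505]
Lt [0.4813 0.2341 0.0405]
Rp [0.4956 0.0038 0.0505]
Rt [ 0.5553 -0.0078  0.0405]
s1 [0.4336 0.1379 0.02  ]
s2 [0.4264 0.1055 0.02  ]
tw1 [0.3997 0.1949 0.005 ]
tw2 [0.3833 0.0926 0.005 ]
[0.51369359 0.10636404 0.0505    ] 0.20825668280952317 -0.17449654965051384
L 0.056396602674503325 1.2826074951932451
R 0.06083021658452485 1.5533752620843133
```

```bash
python3 - <<'E'
from h import *
from scipy.spatial.transform import Rotation as R
s=get_state(); print(R.from_rotvec(s["tool_rot"]).as_matrix().round(3), s["time"])
E
python3 -m handwheel '[{"xyz":[3,-4,-1],"angular":[0,0,0]},{"xyz":[3,-4,-1],"angular":[0,0,0]},{"xyz":[3,-4,-1],"angular":[0,0,0]}]' 0 10
```

```text
[[-0.001 -0.91   0.414]
 [-0.001  0.414  0.91 ]
 [-1.    -0.    -0.002]] 0.15
time: 0.4
position: [0.3393, 0.4918, 0.1944]
tool_rot: [-0.899, 1.376, 0.913]
ft_force: [1.8, 0.2, 0.5]
grip_width: 0.856
```

```bash
python3 -m handwheel '[{"xyz":[2.4,-3,-1],"angular":[0,0,5]},{"xyz":[2.4,-3,-1],"angular":[0,0,5]},{"xyz":[2.4,-3,-1],"angular":[0,0,4]},{"xyz":[2.4,-3,-1],"angular":[0,0,0]},{"xyz":[2.4,-3,-1],"angular":[0,0,0]}]'
python3 -m handwheel '[{"xyz":[2.4,-3,-1],"angular":[0,0,0]},{"xyz":[2.4,-3,-1],"angular":[0,0,0]},{"xyz":[0,0,0],"angular":[0,0,0]}]'
python3 - <<'E'
from h import *
from scipy.spatial.transform import Rotation as R
s=get_state(); m=R.from_rotvec(s["tool_rot"]).as_matrix(); print(m.round(3), s["position"],np.degrees(np.arctan2(m[1,2],m[0,2])),s["joint_positions"])
E
```

```text
time: 0.82
position: [0.4629, 0.3328, 0.1419]
tool_rot: [-1.094, 1.277, 1.108]
ft_force: [0.8, 0.5, 0.2]
grip_width: 0.477
time: 1.07
position: [0.5169, 0.2587, 0.1186]
tool_rot: [-1.091, 1.287, 1.096]
ft_force: [-0.2, -1.5, 0.1]
grip_width: 0.252
[[-0.007 -0.988  0.157]
 [-0.002  0.157  0.988]
 [-1.     0.006 -0.003]] [0.5168683  0.25867647 0.11859615] 80.95823472217633 [-0.63397347  0.24630037  0.14378458  1.7623333  -0.0398938   1.14279582
  0.93532405]
```

```bash
python3 -m handwheel '[{"xyz":[0,0.8,-1],"angular":[0,0,0]},{"xyz":[0,0,-1],"angular":[0,0,0]},{"xyz":[0,0,-2],"angular":[0,0,0]},{"xyz":[0,0,-2],"angular":[0,0,0]}]'
python3 -m handwheel '[{"xyz":[0,0,-2],"angular":[0,0,0]},{"xyz":[0,0,-1],"angular":[0,0,0]},{"xyz":[0,0,0],"angular":[0,0,0]}]'
python3 - <<'E'
from h import *
for n in("side","top"):
    d=get_image(n); cv2.imwrite(f"pics/{n}1.png",d["pixels"])
    a=d["pixels"][185:265,220:320] if n=="side" else d["pixels"][155:240,205:320]
    cv2.imwrite(f"pics/{n}1z.png",cv2.resize(a,None,fx=6,fy=6,interpolation=cv2.INTER_CUBIC))
print(get_state()["ft_force"])
E
```

```text
time: 1.4
position: [0.5195, 0.268, 0.0581]
tool_rot: [-1.087, 1.281, 1.091]
ft_force: [-0.4, 0.7, -1.0]
grip_width: 0.02
time: 1.65
position: [0.5128, 0.2719, 0.0205]
tool_rot: [-1.091, 1.286, 1.102]
ft_force: [-0.3, -0.2, 0.7]
grip_width: 0.005
[-0.3899787  -0.2902505   0.32619506]
```

View pics/side1.png

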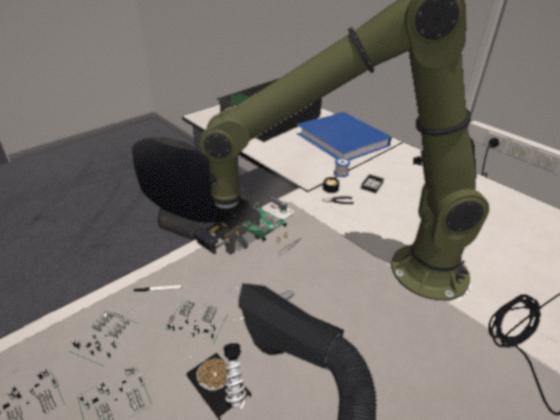

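View pics/top1z.png

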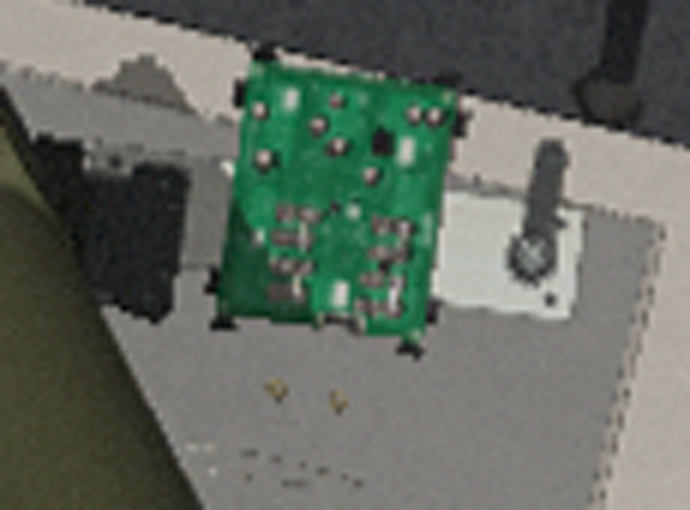

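```bash
python3 -m handwheel '[{"xyz":[-0.4,-0.5,0.4],"angular":[0,0,0]},{"xyz":[-0.3,-0.8,0.4],"angular":[0,0,0]},{"xyz":[-0.2,-0.8,0],"angular":[0,0,0]},{"xyz":[0,-0.6,0],"angular":[0,0,0]},{"xyz":[0,0,0],"angular":[0,0,0]}]'
```

```text
time: 2.17
position: [0.5068, 0.2449, 0.0367]
tool_rot: [-1.092, 1.274, 1.099]
ft_force: [0.3, 0.0, 1.0]
grip_width: 0.009
```

```bash
python3 -m handwheel '[{"xyz":[0,-0.3,-0.6],"angular":[0,0,0]},{"xyz":[-0.3,-0.6,0],"angular":[0,0,0]},{"xyz":[-0.2,-0.6,0],"angular":[0,0,0]},{"xyz":[0,0,0],"angular":[0,0,0]}]'
python3 - <<'E'
from h import *
for n in("side",):
    d=get_image(n)
    a=d["pixels"][195:265,190:300]
    cv2.imwrite(f"pics/{n}2z.png",cv2.resize(a,None,fx=7,fy=7,interpolation=cv2.INTER_CUBIC))
print(get_state()["ft_force"],get_state()["position"])
E
```

```text
time: 2.5
position: [0.5027, 0.2301, 0.0321]
tool_rot: [-1.089, 1.269, 1.098]
ft_force: [-0.3, 0.6, -0.5]
grip_width: 0.006
[0.25893052 0.6002068  0.39613677] [0.50272272 0.23032585 0.03204713]
```

View pics/side2z.png

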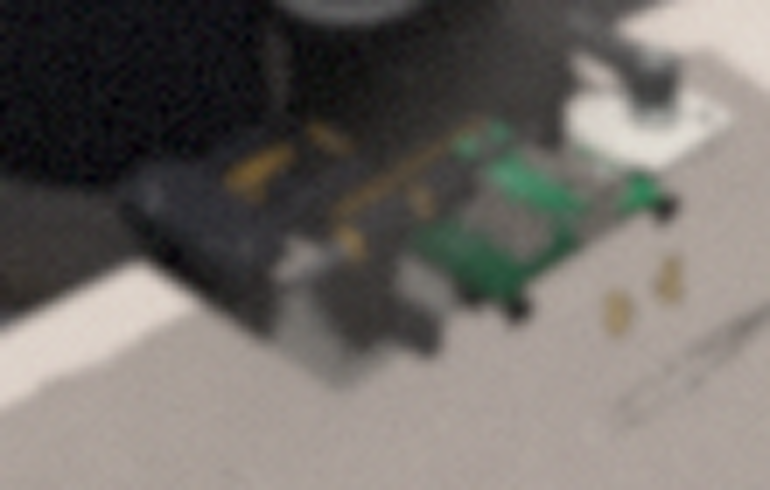

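The side view shows the keeper arm's tip at zoomed (425,330), just ahead of the fingers. Pushing on round the arc.

```bash
python3 -m handwheel '[{"xyz":[-0.4,-0.7,-0.3],"angular":[0,0,0]},{"xyz":[-0.4,-0.7,0],"angular":[0,0,0]},{"xyz":[-0.1,-0.5,0],"angular":[0,0,0]},{"xyz":[0,0,0],"angular":[0,0,0]}]'
python3 - <<'E'
from h import *
for n in("side",):
    d=get_image(n)
    a=d["pixels"][195:265,190:300]
    cv2.imwrite(f"pics/{n}3z.png",cv2.resize(a,None,fx=7,fy=7,interpolation=cv2.INTER_CUBIC))
print(get_state()["ft_force"],get_state()["position"])
E
```

```text
time: 2.88
position: [0.4941, 0.2123, 0.0295]
tool_rot: [-1.09, 1.263, 1.1]
ft_force: [0.2, 1.0, 0.6]
grip_width: 0.001
[0.61268982 0.97406919 0.03592174] [0.49404253 0.21245501 0.02945467]
```

View pics/side3z.png

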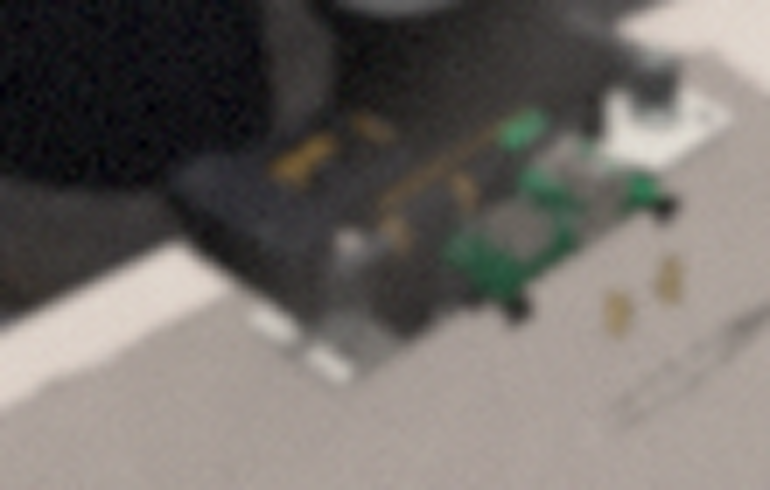

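```bash
python3 -m handwheel '[{"xyz":[0.3,-0.7,-0.1],"angular":[0,0,0]},{"xyz":[0.5,-0.7,0],"angular":[0,0,0]},{"xyz":[0.3,-0.7,0],"angular":[0,0,0]},{"xyz":[0.2,-0.6,0],"angular":[0,0,0]},{"xyz":[0,0,0],"angular":[0,0,0]}]'
python3 - <<'E'
from h import *
from scipy.spatial.transform import Rotation as R
for n in("side","top"):
    d=get_image(n)
    a=d["pixels"][195:265,190:300]if n=="side" else d["pixels"][155:240,205:320]
    cv2.imwrite(f"pics/{n}4z.png",cv2.resize(a,None,fx=6.9,fy=6.9,interpolation=cv2.INTER_CUBIC))
s=get_state();m=R.from_rotvec(s["tool_rot"]).as_matrix(); print(s["ft_force"],s["position"],np.degrees(np.arctan2(m[1,2],m[0,2])))
E
```

```text
time: 3.35
position: [0.5059, 0.1825, 0.0274]
tool_rot: [-1.09, 1.268, 1.103]
ft_force: [-0.8, 0.5, 0.0]
grip_width: 0.005
[-0.20603724 -0.88483413 -0.46340782] [0.50575409 0.1834411  0.02744515] 81.43990389388864
```

View pics/side4z.png

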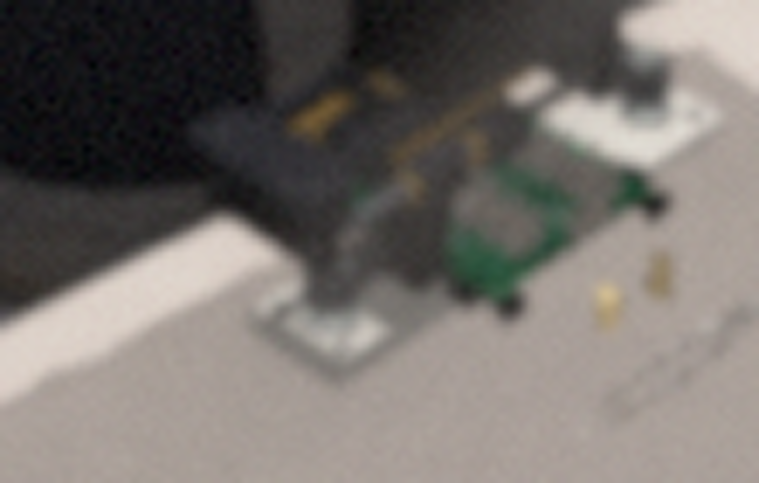

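View pics/top4z.png

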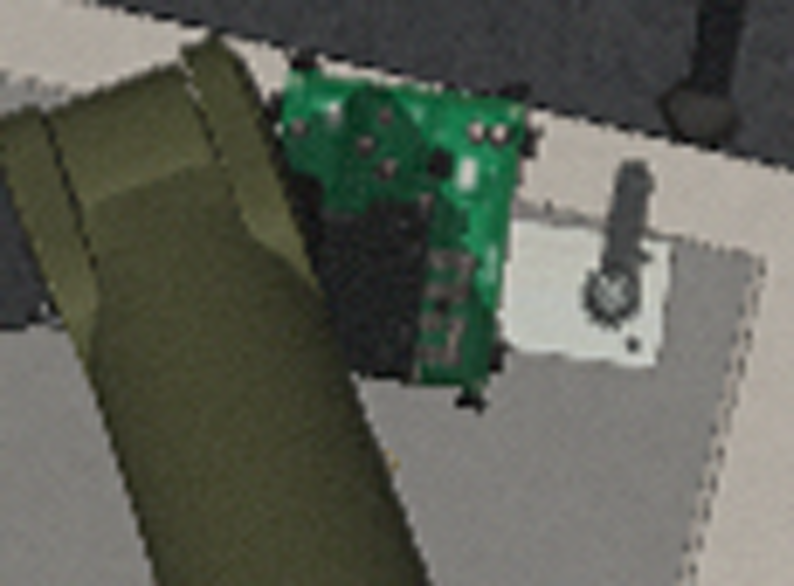

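```bash
python3 -m handwheel '[{"xyz":[0.2,-0.1,0],"angular":[0,0,0]},{"xyz":[0.2,0,0],"angular":[0,0,0]},{"xyz":[0,0,0],"angular":[0,0,0]}]'
```

```text
time: 3.7
position: [0.5093, 0.1816, 0.027]
tool_rot: [-1.09, 1.269, 1.104]
ft_force: [-0.6, 1.0, 0.6]
grip_width: 0.001
```

```bash
python3 -m handwheel '[{"xyz":[-0.7,0,0],"angular":[0,0,0]},{"xyz":[-0.7,0,0.5],"angular":[0,0,0]},{"xyz":[0,0,3],"angular":[0,0,0]},{"xyz":[0,0,3.5],"angular":[0,0,0]}]'
python3 -m handwheel '[{"xyz":[-1,-3.6,0.5],"angular":[0,0,0]},{"xyz":[-1,-3.6,0],"angular":[0,0,0]},{"xyz":[-1,-3.6,0],"angular":[0,0,0]},{"xyz":[0,-3.8,0],"angular":[0,0,0]},{"xyz":[0,-3.8,0],"angular":[0,0,0]}]'
python3 - <<'E'
from h import *
for n in("side","top"):
    d=get_image(n)
    a=d["pixels"][195:265,190:300]if n=="side" else d["pixels"][155:240,205:320]
    cv2.imwrite(f"pics/{n}5z.png",cv2.resize(a,None,fx=6.9,fy=6.9,interpolation=cv2.INTER_CUBIC))
print(get_state()["position"])
E
```

```text
time: 4.03
position: [0.488, 0.1788, 0.0916]
tool_rot: [-1.091, 1.285, 1.109]
ft_force: [0.8, -0.2, -0.8]
grip_width: 0.002
time: 4.45
position: [0.459, 0.0024, 0.1076]
tool_rot: [-1.107, 1.253, 1.118]
ft_force: [0.7, -0.3, 0.2]
grip_width: 0.005
[ 0.45897227 -0.00315122  0.10747451]
```

View pics/top5z.png

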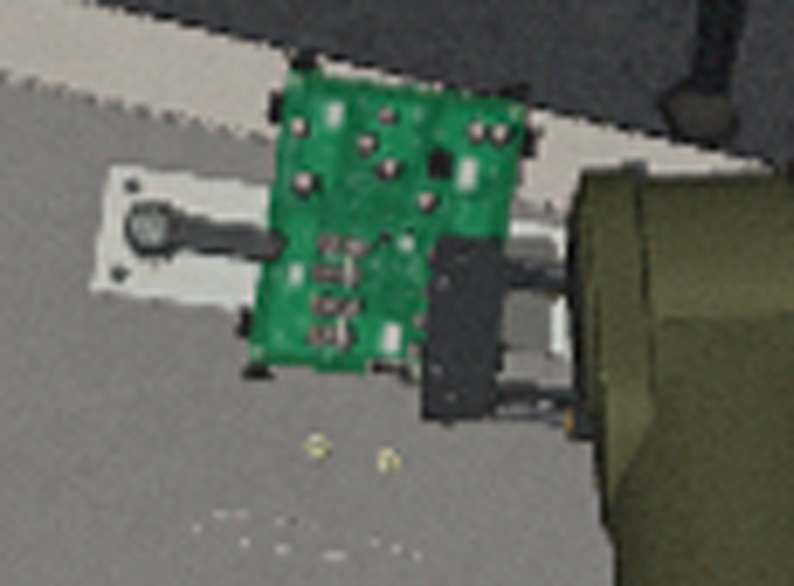

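View pics/side5z.png

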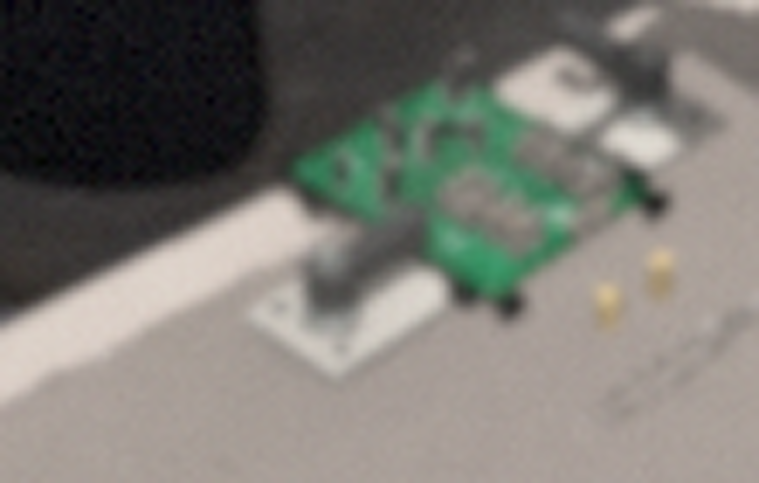

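The left arm now lies over the board's edge, from its pivot at zoomed (150,227) to its tip at about (283,243). I'll measure the angle with a mask.

```bash
cat >> h.py <<'E'
def arm(side,tag,rng=(18,52)):
    # arm axis by dark mask, rectified to holder-frame plane z=.0405, 4 px/mm... 2px/mm
    d=get_image("top")
    Lp=np.array([.5318,.2089]);Rp=np.array([.4956,.0038])
    a=(Lp-Rp)/np.linalg.norm(Lp-Rp)
    pv,ax=(Lp,-a) if side=="L" else (Rp,a)
    nx=np.array([-ax[1],ax[0]])  # ccw normal
    S=3; W,H=75,30
    # camera pixels of rectified grid
    s,t=np.meshgrid(np.arange(0,W*S)/S*1e-3,np.arange(-H*S,H*S)/S*1e-3)
    pts=np.concatenate([(pv+s[...,None]*ax+t[...,None]*nx),np.full(s.shape+(1,),.0405)],-1).reshape(-1,3)
    M=np.linalg.inv(d["cam_to_world"])
    uv=cv2.projectPoints(pts,M[:3,:3],M[:3,3],d["K"],np.array(d["dist"]))[0].reshape(s.shape+(2,)).astype(np.float32)
    im=cv2.remap(d["pixels"],uv[...,0],uv[...,1],cv2.INTER_LINEAR)
    cv2.imwrite(f"pics/arm{tag}.png",cv2.resize(im,None,fx=3,fy=3))
    mx=im.max(2).astype(int)
    m=((mx<90)&(np.abs(t)<.02)).astype(np.uint8)
    n,l,st,c=cv2.connectedComponentsWithStats(m); k=1+np.argmax(st[1:,4]); m=l==k
    sel=m&(s>rng[0]*1e-3)&(s<rng[1]*1e-3)
    cols=[(s[0,j],t[:,j][sel[:,j]].mean(),sel[:,j].sum()/S) for j in range(W*S) if sel[:,j].sum()>10]
    cols=np.array(cols); p=np.polyfit(cols[:,0],cols[:,1],1)
    print(side,"slope deg (ccw+)",np.degrees(p[0]).round(2),"offset at pivot mm",(p[1]*1e3).round(2),"width",cols[:,2].mean().round(1),"n",len(cols),"t@20,35,50:",(np.polyval(p,[.02,.035,.05])*1e3).round(2))
E
python3 -c "
from h import *
arm('L','L1',(18,48))"
```

```text
L slope deg (ccw+) 0.57 offset at pivot mm -0.3 width 12.6 n 89 t@20,35,50: [-0.1   0.05  0.2 ]
```

View pics/armL1.png

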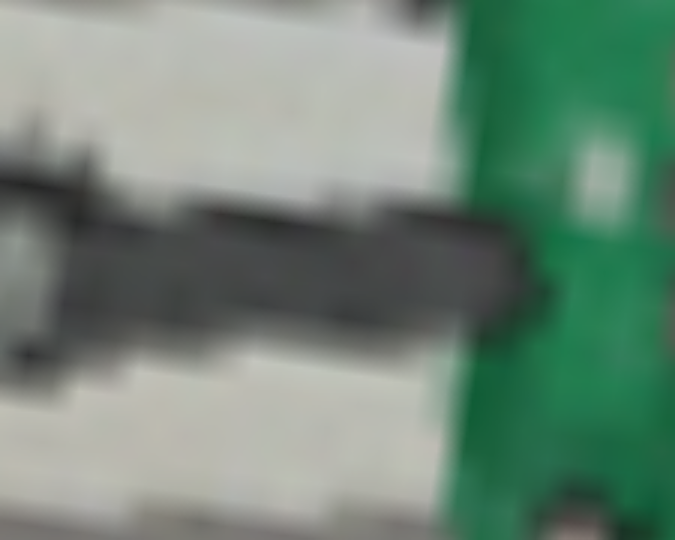

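```bash
python3 - <<'E'
from h import *
img=cv2.imread("pics/top0.png"); d=get_image("top"); d0=dict(d)
Y0,Y1,X0,X1=155,240,205,320
hsv=cv2.cvtColor(img,cv2.COLOR_BGR2HSV)
g=((hsv[...,0]>55)&(hsv[...,0]<95)&(hsv[...,1]>90)).astype(np.uint8)
g[:Y0]=0;g[Y1:]=0;g[:,:X0]=0;g[:,X1:]=0
g=cv2.morphologyEx(g,cv2.MORPH_CLOSE,np.ones((7,7)))
# board edges: per-row left/right extremes, world lines
def fit(pts,z):
    w=np.array([ray(d,p,z)[:2] for p in pts]); vx,vy,x,y=cv2.fitLine(w.astype(np.float32),cv2.DIST_HUBER,0,1e-4,1e-4).ravel()
    return np.degrees(np.arctan2(vy,vx))%180,(x,y)
rows=[y for y in range(Y0,Y1) if g[y].sum()>20]; rows=rows[4:-6]
L=[(np.flatnonzero(g[y])[0]-.5,y) for y in rows]; R=[(np.flatnonzero(g[y])[-1]+.5,y) for y in rows]
print("board L/R edge dir (holder x)",fit(L,.02),fit(R,.02))
cols=[x for x in range(X0,X1) if g[:,x].sum()>20][5:-5]
T=[(x,np.flatnonzero(g[:,x])[0]-.5) for x in cols]; B=[(x,np.flatnonzero(g[:,x])[-1]+.5) for x in cols]
print("T/B",fit(T,.02),fit(B,.02))
# base
br=img.min(2).astype(int)
print(br[180:200,222].tolist(), br[192,205:245].tolist(), br[195:212,285].tolist())
E
```

```text
board L/R edge dir (holder x) (np.float32(171.19221), (np.float32(0.5368911), np.float32(0.15849374))) (np.float32(169.23529), (np.float32(0.5340825), np.float32(0.04864988)))
T/B (np.float32(82.45652), (np.float32(0.59705824), np.float32(0.102635205))) (np.float32(79.611496), (np.float32(0.46627346), np.float32(0.11589398)))
[172, 162, 166, 170, 169, 167, 166, 169, 165, 168, 139, 87, 63, 64, 63, 66, 67, 68, 69, 68] [111, 117, 115, 116, 116, 113, 111, 114, 114, 116, 114, 113, 111, 119, 180, 175, 168, 63, 66, 68, 66, 58, 59, 124, 87, 170, 178, 176, 179, 180, 176, 176, 179, 176, 174, 175, 172, 143, 21, 21] [168, 173, 172, 174, 178, 174, 172, 174, 171, 170, 180, 114, 110, 117, 113, 118, 118]
```

```bash
python3 - <<'E'
from h import *
img=cv2.imread("pics/top0.png").astype(float).min(2); d=get_image("top")
def cross(prof,th,c0):
    out=[]
    for i in range(len(prof)-1):
        a,b=prof[i],prof[i+1]
        if (a-th)*(b-th)<0: out.append(c0+i+(th-a)/(b-a))
    return out
def line(pts,z=.011):
    w=np.array([ray(d,p,z)[:2] for p in pts]); vx,vy,x,y=cv2.fitLine(w.astype(np.float32),cv2.DIST_HUBER,0,1e-4,1e-4).ravel()
    r=np.abs((w-[x,y])@[-vy,vx]); return round(np.degrees(np.arctan2(vy,vx))%180,2),x,y,len(pts),r.max().round(4)
botL=[(x,c[-1]) for x in range(231,240) if (c:=cross(img[190:206,x],145,190))]
botR=[(x,c[-1]) for x in range(280,299) if (c:=cross(img[198:214,x],145,198))]
print([round(p[1],2) for p in botL],[round(p[1],2) for p in botR])
print("botL",line(botL),"botR",line(botR),"bot",line(botL+botR))
endL=[(c[0],y) for y in range(183,196) if (c:=cross(img[y,214:225],145,214))]
endR=[(c[-1],y) for y in range(195,206) if (c:=cross(img[y,296:308],140,296))]
print([round(p[0],2) for p in endL],[round(p[0],2) for p in endR]); print("endL",line(endL),"endR",line(endR))
topL=[(x,c[0]) for x in range(224,242) if (c:=cross(img[174:186,x],145,174))]
print([round(p[1],2) for p in topL]);print("topL",line(topL))
E
```

```text
[np.float64(198.56), np.float64(198.69), np.float64(198.7), np.float64(198.64), np.float64(198.61), np.float64(198.72), np.float64(199.2), np.float64(199.61), np.float64(198.87)] [np.float64(205.3), np.float64(205.61), np.float64(205.67), np.float64(205.73), np.float64(205.61), np.float64(205.53), np.float64(205.72), np.float64(206.23), np.float64(206.63), np.float64(206.72), np.float64(206.73), np.float64(206.58), np.float64(206.51), np.float64(206.71), np.float64(207.21), np.float64(207.57), np.float64(207.7), np.float64(207.71), np.float64(207.62)]
botL (np.float32(83.6), np.float32(0.4994853), np.float32(0.18552668), 9, np.float64(0.0016)) botR (np.float32(80.83), np.float32(0.46963185), np.float32(0.008665724), 19, np.float64(0.0014)) bot (np.float32(80.45), np.float32(0.48170102), np.float32(0.081106655), 28, np.float64(0.0019))
[np.float64(219.52), np.float64(219.49), np.float64(219.47), np.float64(219.48), np.float64(219.54), np.float64(219.19), np.float64(218.57), np.float64(218.47), np.float64(218.5), np.float64(218.43), np.float64(218.52), np.float64(218.38), np.float64(21
[... 180 characters left out ...]
00.52), np.float64(300.44), np.float64(299.85)]
endL (np.float32(171.52), np.float32(0.5309811), np.float32(0.23583665), 13, np.float64(0.0013)) endR (np.float32(171.78), np.float32(0.48894554), np.float32(-0.020893704), 11, np.float64(0.0013))
[np.float64(178.65), np.float64(178.74), np.float64(179.55), np.float64(179.62), np.float64(179.75), np.float64(179.69), np.float64(179.67), np.float64(179.66), np.float64(179.71), np.float64(180.56), np.float64(180.63), np.float64(180.78), np.float64(180.6), np.float64(180.64), np.float64(180.66), np.float64(180.71), np.float64(181.46), np.float64(181.59)]
topL (np.float32(79.35), np.float32(0.5591514), np.float32(0.19242607), 18, np.float64(0.0016))
```

```bash
python3 -m handwheel '[{"xyz":[2.5,-2,0],"angular":[0,0,-1]},{"xyz":[2.5,-1.2,0],"angular":[0,0,0]},{"xyz":[1.5,0,-1],"angular":[0,0,0]},{"xyz":[0,0,-2],"angular":[0,0,0]},{"xyz":[0,0,0],"angular":[0,0,0]}]'
```

```text
time: 5.12
position: [0.5275, -0.0191, 0.0768]
tool_rot: [-1.102, 1.252, 1.116]
ft_force: [-1.1, -1.2, 0.3]
grip_width: 0.005
```

```bash
python3 -m handwheel '[{"xyz":[0,-1,0],"angular":[0,0,0]},{"xyz":[0,-1,0],"angular":[0,0,0]},{"xyz":[0,0,-2],"angular":[0,0,0]},{"xyz":[0,0,-1.5],"angular":[0,0,0]},{"xyz":[0,0,0],"angular":[0,0,0]}]'
```

```text
time: 5.53
position: [0.5284, -0.0376, 0.0443]
tool_rot: [-1.109, 1.246, 1.121]
ft_force: [0.3, 0.6, -0.2]
grip_width: 0.006
```

```bash
python3 -m handwheel '[{"xyz":[0,0,-1.5],"angular":[0,0,-2]},{"xyz":[0,0,0],"angular":[0,0,0]}]'
python3 - <<'E'
from h import *
from scipy.spatial.transform import Rotation as R
for n in("side",):
    d=get_image(n)
    a=d["pixels"][175:245,220:330]
    cv2.imwrite(f"pics/{n}6z.png",cv2.resize(a,None,fx=7,fy=7,interpolation=cv2.INTER_CUBIC))
s=get_state();m=R.from_rotvec(s["tool_rot"]).as_matrix(); print(m.round(3),s["position"],np.degrees(np.arctan2(m[1,2],m[0,2])))
E
```

```text
time: 5.7
position: [0.5286, -0.0383, 0.0311]
tool_rot: [-1.083, 1.26, 1.093]
ft_force: [-0.3, -0.1, -1.1]
grip_width: 0.004
[[ 0.015 -0.987  0.157]
 [ 0.018  0.157  0.987]
 [-1.    -0.012  0.02 ]] [ 0.53034487 -0.03854483  0.03291164] 80.95193884457514
```

View pics/side6z.png

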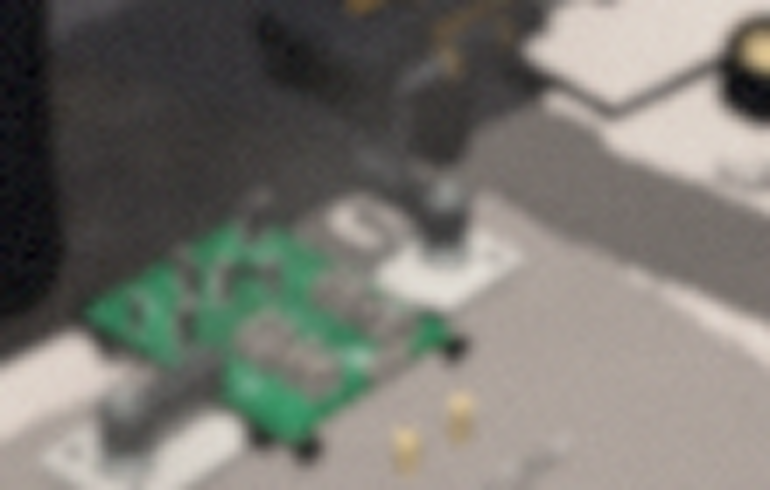

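The side view shows the fingers at zoomed (440,130), on the outer side of the right arm. Pushing round.

```bash
python3 -m handwheel '[{"xyz":[0,0.7,-0.4],"angular":[0,0,0]},{"xyz":[0,0.7,0],"angular":[0,0,0]},{"xyz":[0.3,0.7,0],"angular":[0,0,0]},{"xyz":[0.3,0.7,0],"angular":[0,0,0]},{"xyz":[0,0,0],"angular":[0,0,0]}]'
```

```text
time: 6.17
position: [0.5384, -0.009, 0.0334]
tool_rot: [-1.089, 1.252, 1.09]
ft_force: [0.2, -0.8, -0.5]
grip_width: 0.005
```

```bash
python3 -m handwheel '[{"xyz":[-0.1,0.6,-0.4],"angular":[0,0,0]},{"xyz":[-0.1,0.6,0],"angular":[0,0,0]},{"xyz":[-0.3,0.6,0],"angular":[0,0,0]},{"xyz":[-0.4,0.6,0],"angular":[0,0,0]},{"xyz":[0,0,0],"angular":[0,0,0]}]'
python3 - <<'E'
from h import *
for n in("side",):
    d=get_image(n)
    a=d["pixels"][175:245,220:330]
    cv2.imwrite(f"pics/{n}7z.png",cv2.resize(a,None,fx=7,fy=7,interpolation=cv2.INTER_CUBIC))
E
```

```text
time: 6.58
position: [0.5312, 0.0162, 0.0303]
tool_rot: [-1.093, 1.25, 1.086]
ft_force: [0.2, -0.2, -0.6]
grip_width: 0.006
```

View pics/side7z.png

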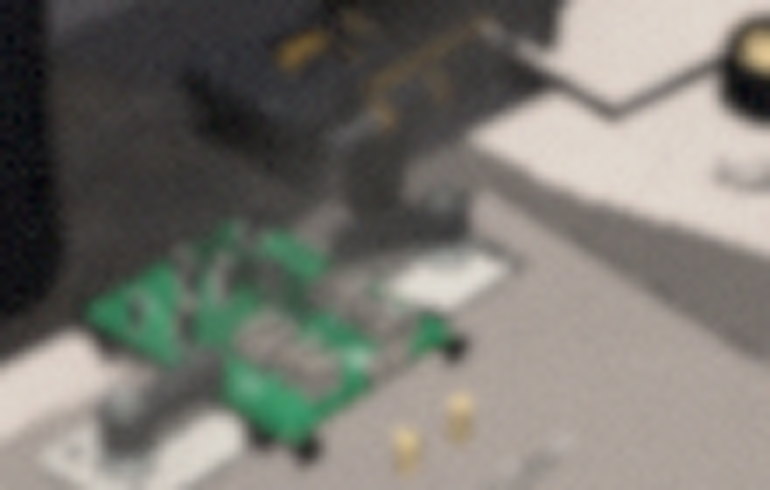

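```bash
python3 -m handwheel '[{"xyz":[-0.3,0.6,-0.3],"angular":[0,0,0]},{"xyz":[-0.3,0.6,0],"angular":[0,0,0]},{"xyz":[-0.2,0.3,0],"angular":[0,0,0]},{"xyz":[0,0,0],"angular":[0,0,0]}]'
```

```text
time: 6.97
position: [0.5236, 0.0329, 0.0277]
tool_rot: [-1.093, 1.247, 1.084]
ft_force: [1.0, -0.8, -0.1]
grip_width: 0.002
```

```bash
python3 -m handwheel '[{"xyz":[-0.2,0,0],"angular":[0,0,0]},{"xyz":[0,0,0],"angular":[0,0,0]}]'
python3 -m handwheel '[{"xyz":[0.7,0,0],"angular":[0,0,0]},{"xyz":[0.7,0,0.5],"angular":[0,0,0]},{"xyz":[0,0,3],"angular":[0,0,0]},{"xyz":[0,0,3.5],"angular":[0,0,0]},{"xyz":[0,0,3.5],"angular":[0,0,0]}]'
python3 -m handwheel '[{"xyz":[0,-4,1],"angular":[0,0,0]},{"xyz":[0,-4,0.5],"angular":[0,0,0]},{"xyz":[0,-4,0],"angular":[0,0,0]},{"xyz":[0,-4,0],"angular":[0,0,0]},{"xyz":[0,-4,0],"angular":[0,0,0]}]'
python3 - <<'E'
from h import *
d=get_image("top"); cv2.imwrite("pics/top8.png",d["pixels"])
cv2.imwrite("pics/top8z.png",cv2.resize(d["pixels"][155:240,205:320],None,fx=6.9,fy=6.9,interpolation=cv2.INTER_CUBIC))
d=get_image("side");cv2.imwrite("pics/side8.png",d["pixels"])
cv2.imwrite("pics/side8z.png",cv2.resize(d["pixels"][185:260,220:320],None,fx=7.8,fy=7.8,interpolation=cv2.INTER_CUBIC))
print(get_state()["position"])
E
```

```text
time: 7.13
position: [0.5215, 0.0339, 0.0277]
tool_rot: [-1.093, 1.246, 1.085]
ft_force: [1.1, -0.2, -0.5]
grip_width: 0.005
time: 7.55
position: [0.5291, 0.0338, 0.1279]
tool_rot: [-1.086, 1.264, 1.097]
ft_force: [0.5, -0.3, 0.4]
grip_width: 0.006
time: 7.97
position: [0.5387, -0.1595, 0.1571]
tool_rot: [-1.106, 1.233, 1.105]
ft_force: [0.9, -1.1, -0.1]
grip_width: 0.006
[ 0.53718778 -0.16761228  0.15715272]
```

View pics/top8z.png

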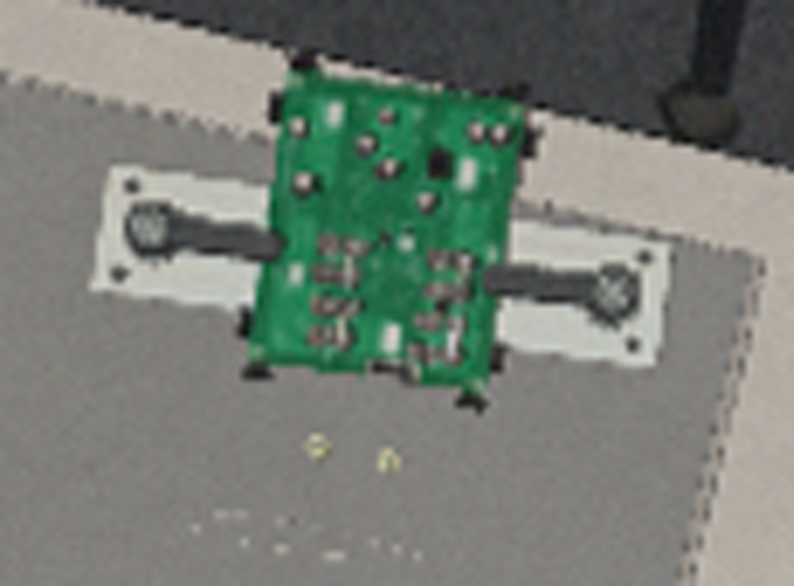

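View pics/side8z.png

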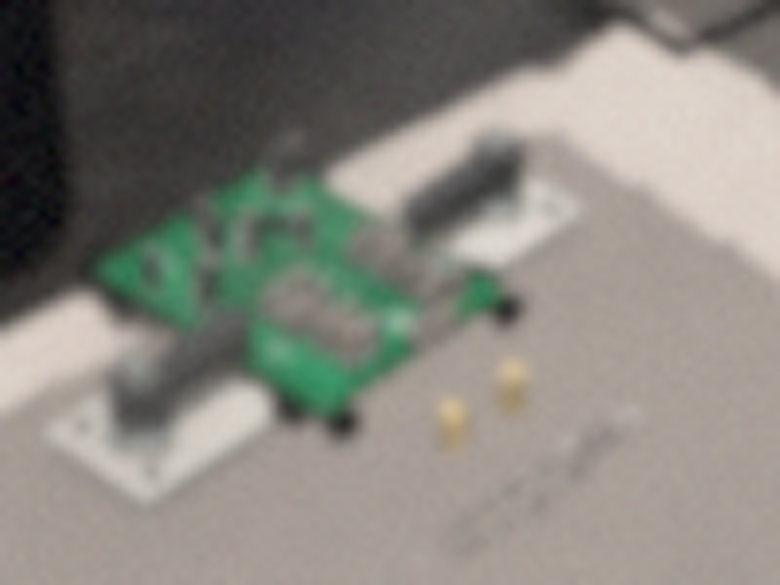

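```bash
python3 - <<'E'
from h import *
arm('L','L2',(14,48)); arm('R','R2',(14,48))
img=cv2.imread("pics/top8.png"); d=get_image("top")
mn=img.min(2).astype(int)
base=(mn>140)
# dark arm or screw px over the base: non-white inside each base half
for n,(x0,x1,y0,y1) in {"L":(221,233,181,196),"R":(288,300,190,206)}.items():
    sub=~base[y0:y1,x0:x1]; print(n); print("\n".join("".join("#" if v else "." for v in r) for r in sub))
E
```

```text
L slope deg (ccw+) -0.32 offset at pivot mm 0.22 width 12.1 n 101 t@20,35,50: [ 0.11  0.03 -0.06]
R slope deg (ccw+) 0.75 offset at pivot mm -1.3 width 11.8 n 101 t@20,35,50: [-1.04 -0.84 -0.64]
L
..##........
..##........
............
...######...
...########.
..##########
..#.########
..##########
..####.#####
..##########
...#########
....#####...
......#.....
###.........
##..........
R
............
..........#.
.........###
....####....
##########..
####.#####..
######.###..
#####.####..
#######.##..
##########..
..#######...
..######....
....###.....
............
........##..
........##..
```

```bash
python3 - <<'E'
import cv2,numpy as np
a=cv2.imread("pics/top0.png").astype(int);b=cv2.imread("pics/top8.png").astype(int)
D=(np.abs(a-b).max(2)>45)[:300,:312]; ys,xs=np.nonzero(D)
n,l,st,c=cv2.connectedComponentsWithStats(cv2.dilate(D.astype(np.uint8),np.ones((3,3))))
print([s.tolist() for s in st[1:] if s[4]>12])
E
python3 -c "
from bench import *
print(get_state()['time']); print(close_job())"
```

```text
[[274, 177, 27, 23, 266], [231, 185, 15, 9, 110], [216, 189, 13, 18, 137], [126, 240, 6, 7, 32], [153, 248, 49, 24, 244], [91, 253, 18, 22, 231], [0, 255, 105, 45, 3355], [107, 258, 9, 11, 52], [288, 290, 19, 10, 125]]
8.2167
the job is handed in; nothing more can be done
None
```

```bash
python3 - <<'E'
import cv2,numpy as np
f=lambda n:cv2.resize(cv2.imread(n)[225:285,110:215],None,fx=5,fy=5,interpolation=cv2.INTER_CUBIC)
cv2.imwrite("pics/drv.png",np.vstack([f("pics/top0.png"),f("pics/top8.png")])[:600])
E
```

```text
(no output)
```

View pics/drv.png

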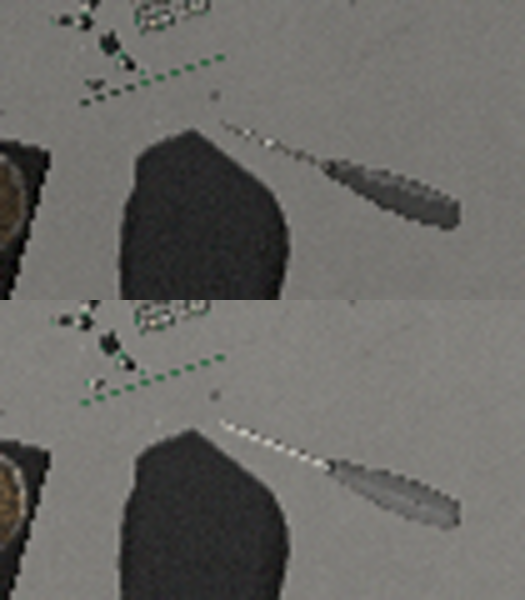

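I pushed both keeper arms round counter-clockwise with the closed fingertips, and each now lies over the board's edge pointing at the other pivot. I handed the job in at 8.2 s of the 58 s, with the tool lifted clear to the right.

- **Alignment:** in the last top view the left arm reads about 0.3° off the line through the two screws, and the right arm about 0.75°. I trust both to within about 1.5°, because the picture has only about 3 mm per pixel.
- **Checks that disagreed:**
  - The right arm's slope reads slightly past straight, while its offset from the pivot reads about 1.4° short.
  - If the fingers are exactly 19 mm wide, the finger positions at the last contact suggest each arm is about 2° short. The pictures do not show this, so I went by them.
- **Other things:**
  - The board lies in its holder. The spacers and tweezers show no change between the first and last pictures.
  - The driver only changed in brightness as the robot's shadow left it. I looked at that one only after handing in.
  - I did not compare the cup, spool, tray and cutter on the right. The tool stayed at about 15 cm when I moved it back over to the right.
- **Forces:** readings stayed at noise level, about 1–2 N.

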